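# Hold the drawer front on for screwing

## Robot

A 7-joint arm with a two-finger parallel gripper is mounted at the origin on the work surface. World frame = base frame: x ahead of the robot, y to its left, z up, the work surface at z = 0. Lengths are in m, angles in rad, forces in N, time in s.
With the tool pointing down it reaches from about 0.4 to 0.85 m from the base axis. Payload 10.4 kg.
Tool frame: the origin (TCP) lies between the finger pads; the fingertips stand 14 mm ahead of it and the grasp point (between the pads) lies 5 mm behind it (r.finger_overhang is the z of the fingertips in the tool frame, in m); z points along the fingers, y is the line along which they close (so a half turn about z gives the same grasp; the last joint's range is limited). The gripper opens to 87 mm and grips with 3 to 60 N. Pads are 19 mm wide; open, the fingers measure 117 mm over their backs; the gripper's body (75 mm by 190 mm) begins 51 mm behind the grasp point.
Start: joints at [1.097, 0.332, -0.065, 1.46, 0.022, 1.35, -0.088], TCP at [0.272, -0.563, 0.237] pointing down, gripper open.
Joint ranges: [-2.6, 2.6], [-0.5, 2.12], [-1.47, 1.34], [0.16, 2.42], [-1.27, 4.41], [0.06, 2.06], [-2.6, 2.6]. Speed limits (rad/s): [2.22, 2.22, 2.79, 2.79, 3.14, 3.14, 3.14].

## Interface

Orientations are given as a unit quaternion [x, y, z, w].
In Python, from bench import r, optics gives the robot as it stands.
- The arm moves only by the shell command python3 -m pendant 'ROWS' [FORCE]. ROWS is JSON, a list of rows, each a list of 7 numbers: the closure, from -1 (fully open) to 1 (shut), then the shift along the tool's x, y, z scaled (see below), then the turn, a rotation vector about the tool's x, y, z scaled (see below). In form: [[grip, x, y, z, rx, ry, rz], ...]. A call has 1 to 8 rows; each row is the pose to reach, as a shift and turn from the pose commanded when the call began, along the tool's axes at that moment; what a row does not reach only later rows make up. The controller multiplies each number of a shift by 0.3 m and each number of a turn by 120 degrees. A row lasts 1/8 s, in which the tool goes at most 62.5 mm and 10.7 degrees, less where a joint would pass 70% of its speed; a pose out of reach is approached as far as the arm can. A call with a number of a shift or a turn outside -1 to 1 is refused whole. A call with a gripper value outside its range is refused whole. The fingers move at their own pace and stop on an object; FORCE is the grip in N (left out, the last holds). Time passes only in rows, so rows that repeat a pose let the fingers close. It gives the time, the measured TCP pose, the force, the opening and the grip force at its end, in the units of the state.
- r.read_state(): the state, without advancing time (a new reading comes with each control period).
- optics.camera(name): name is "side" or "top" or "wrist"; returns a dict with "pixels" (400x640x3 uint8, red, green, blue), "vfov" (degrees; the focal length in pixels is half the picture's height over the tangent of half this angle, whatever the lens; pixels are square), "cx", "cy" (the principal point, pixels), "D" ([k1, k2, p1, p2, k3] as OpenCV has them; the pictures are not rectified), "rvec" (rotation vector, rad) and "tvec" (3), from world to camera coordinates, as OpenCV has them. Camera axes: x right, y down, z forward; pixel columns grow to the right and rows downward; lengths in m; the calibration is good to about 2 mm. A picture is of the moment at which its call begins. There is no depth.
- r.close_job(): hands the job in; it is judged then, once.
The state is a dict: "time": time; "joint_positions": joint angles; "joint_vel": joint speeds; "joint_torque": joint torques, N m; "ee_pos": TCP position; "eef_rot": TCP orientation; "ft_force": force on the tool from outside, world axes, zero at the start; "torque": the same for the moment, N m; "width": finger opening in m; "grip_force": force on a finger pad.
Only numpy, scipy, OpenCV 4.12 (cv2) and the standard library are available. Lean on these libraries where they do the work, as an engineer would, in place of code of your own. Each camera call takes 0.05 s, during which the arm holds its last target. There are 200 camera calls.

## Task

We are putting the front back on the hall sideboard's drawer. The glue bottle is in the way: stand it upright on the wooden tray, then bring the loose drawer front up to the open end of the drawer, standing on the table and centred so that it overhangs both sides equally, plain back against the side ends. Press it there with a steady push of about 12 N (at least 6, at most 20) so that both joints stay closed, and finish while still holding it like that for me to screw it on; do not let go, and leave everything else where it is.

Things in the scene. Friction and masses are not known exactly. Their poses are not given: they have to be found in the camera images.
- drawer: Plywood drawer without its front, 260 deep x 220 wide x 80 high, heavy and immovable. Origin: middle of its open end, at table height; x into the drawer (away from the robot, yaw within 0.25), y left, z up. Only the two side ends (12 wide, y = -104 and 104) reach the plane x = 0. Inside, floor at z = 13 and a stack of tiles from x = 136: a finger fits between the sides down to z = 15
- side_left: The drawer's left side board (+y of the drawer), 12 mm thick; origin at the foot of its front end, mid-thickness
- side_right: The drawer's right side board (-y of the drawer), 12 mm thick; origin at the foot of its front end, mid-thickness
- front: Loose drawer front: cream board 20 thick (x), 260 long (y), 105 high, 0.3 to 0.5 kg, standing on edge 150 to 190 mm before the drawer. Reeded face to -x (the robot), plain back to +x, no pull on it. Origin: middle of its underside; in place this is at (-10, 0, 0) mm in the drawer's frame, axes parallel. Can be pinched across its thickness from above; its contact with the drawer is rigid
- front_face (a point): Middle of the front's reeded outer face: 10 mm to -x of its origin and 52 mm up
- glue: White glue bottle, round, diameter 48 up to z = 90, then shoulder and grey nozzle to 124 high, 0.12 to 0.2 kg, standing between the front and the drawer's open end, 65 to 85 mm from that end; origin at the middle of its underside
- tray: Wooden tray 300 (x) x 180 (y), rim 16 high and 6 thick, brass handle bows up to 36 high at its two x ends; floor 4 mm above the table. On the left or the right of the table, its yaw within 0.1 rad; it stays put. Origin: middle of its underside. A tool box stands at the same place on the other side
- tray_free (a point): Middle of the free near part of the tray's floor (60 mm to -x of the tray's middle), 4 mm above the table
- soap: Bystander: soap pump bottle, diameter 54, 142 high, standing on the far part of the tray (about 95 mm to +x of the tray's middle); origin under its middle
- pull: Bystander: dark bow-shaped drawer pull, 98 long (y), 31 high, lying in the drawer on its floor, 90 to 110 mm behind the open end, right of the middle; origin between its feet
- screwdriver: Bystander: screwdriver lying on the table beside the drawer on its right; origin under its middle, handle to its own -x
- tape: Bystander: tape measure 68 x 38 x 64 high standing on the table beside the drawer on its left; origin under its middle
- jar: Bystander: small glass jar of screws, diameter 44, 60 high, standing in the drawer on its floor, 95 to 105 mm behind the open end and 65 to 80 mm left of the middle; origin under its middle

How it is judged:
By the outcome, as a careful person would: the job done as asked, in the order asked, and still so for the second after the job is handed in, while the arm keeps its last pose, push and grip.
It also fails if it takes over 64 s, if anything falls off the work surface, if the arm or the gripper's body presses on something with over 40 N, if the wrist force passes 120 N, or if a joint passes its speed limit or range.

## Working session

There is one attempt and no reset: what is moved stays moved. The work goes in short steps, Python scripts to look and compute and a shell command to move; the robot and the scene stay as the last step left them, time stands still between calls to the robot, and variables do not carry over. Pictures are saved under pics/ and viewed, at most 10 in all, crops included, and the job is handed in when it is done.

```bash
ls; mkdir -p pics
cat > h.py <<'E'
import numpy as np, cv2, json
from bench import r, optics
from scipy.spatial.transform import Rotation as R
def snap(name,fn):
    c=optics.camera(name); cv2.imwrite('pics/'+fn+'.png',c['pixels'][...,::-1])
    d={k:(np.asarray(c[k]).tolist()) for k in c if k!='pixels'}
    json.dump(d,open('pics/'+fn+'.json','w')); return d
def K(c):
    f=200/np.tan(np.radians(c['vfov'])/2); return np.array([[f,0,c['cx']],[0,f,c['cy']],[0,0,1]])
def cal(fn): return json.load(open('pics/'+fn+'.json'))
def ray(fn,px):
    c=cal(fn); u=cv2.undistortPoints(np.array([[px]],float),K(c),np.array(c['D'],float))[0,0]
    M=cv2.Rodrigues(np.array(c['rvec'],float))[0]; t=np.array(c['tvec'],float).ravel()
    d=M.T@np.array([u[0],u[1],1]); return -M.T@t, d/np.linalg.norm(d)
def atz(fn,px,z):
    o,d=ray(fn,px); return o+d*(z-o[2])/d[2]
def tri(*obs):
    A=0;b=0;L=[]
    for fn,px in obs:
        o,d=ray(fn,px);P=np.eye(3)-np.outer(d,d);A=A+P;b=b+P@o;L.append((P,o))
    X=np.linalg.solve(A,b); return X,[float(np.linalg.norm(P@(X-o))) for P,o in L]
def proj(fn,X):
    c=cal(fn);return cv2.projectPoints(np.array(X,float).reshape(-1,1,3),np.array(c['rvec'],float),np.array(c['tvec'],float),K(c),np.array(c['D'],float))[0].reshape(-1,2)
def rows(target,yaw_tool=None):
    """shift in tool units to target pos"""
    s=r.read_state();Rm=R.from_quat(s['eef_rot']).as_matrix()
    return (Rm.T@(np.array(target)-s['ee_pos']))/0.3
E
python3 - <<'E'
from h import *
for n in ['side','top']: snap(n,n+'0')
s=r.read_state(); print(s); print(R.from_quat(s['eef_rot']).as_matrix().round(3), r.finger_overhang)
E
```

```text
pics
{'time': 0.1, 'joint_positions': array([ 1.09740755,  0.33284228, -0.06468505,  1.46084107,  0.02160382,
        1.3498736 , -0.08848036]), 'joint_vel': array([ 0.00091772, -0.00054042,  0.00028339, -0.00236182,  0.00070474,
        0.00030342, -0.00067325]), 'joint_torque': array([ 5.54169637e-04, -6.24541712e+01,  2.43737904e-02, -3.90717423e+01,
       -6.14668918e-02,  3.66238528e-02, -3.72404008e-05]), 'ee_pos': array([ 0.27214989, -0.56228739,  0.23582022]), 'eef_rot': array([ 9.74703026e-01,  2.23503039e-01, -1.72552641e-04, -6.10523527e-04]), 'ft_force': array([-0.22152826, -0.23789655, -0.32162984]), 'torque': array([ 0.05349696,  0.01759682, -0.02151269]), 'grip_force': 0.0, 'width': 0.0869600382770496}
[[ 0.9    0.436 -0.001]
 [ 0.436 -0.9    0.001]
 [-0.    -0.001 -1.   ]] 0.014
```

View pics/side0.png

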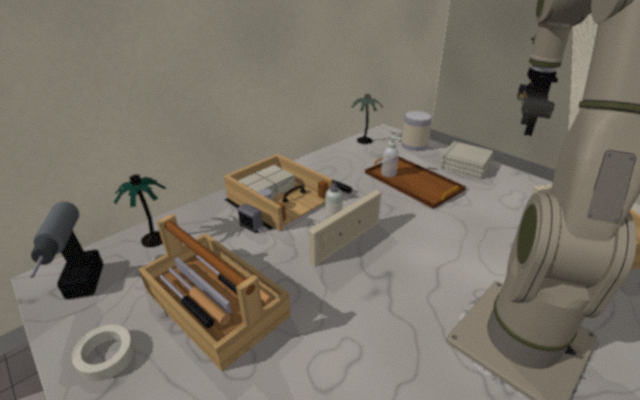

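View pics/top0.png

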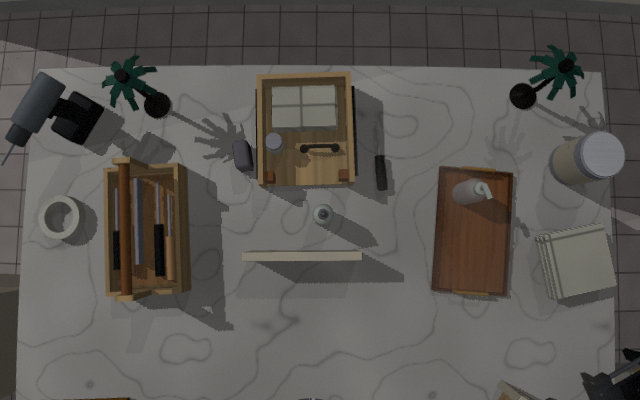

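The side view shows the front at about (345,228), the bottle at (334,198) and the tray on the right side at (415,180). The top view shows the drawer's open end near row 185, the bottle nozzle at (323,213), the front at row 256 and the tray at (473,231).

Run:
```python
import cv2
a=cv2.imread('pics/top0.png')[165:270,232:372];cv2.imwrite('pics/c1.png',cv2.resize(a,None,fx=5,fy=5,interpolation=2))
a=cv2.imread('pics/side0.png')[150:270,218:396];cv2.imwrite('pics/c2.png',cv2.resize(a,None,fx=4.4,fy=4.4,interpolation=2))
```

```text
(no output)
```

View pics/c1.png

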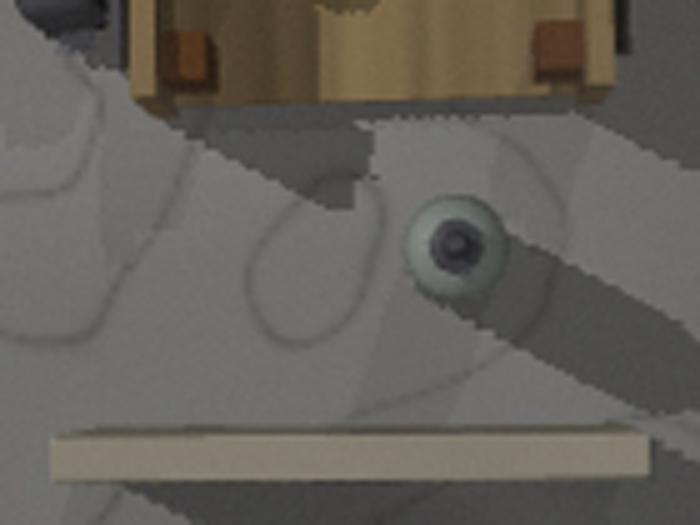

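View pics/c2.png

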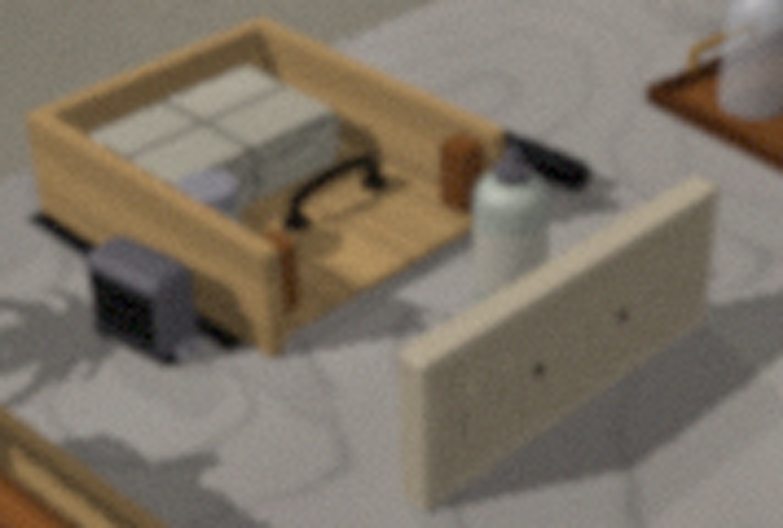

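Run:
```python
from h import *
T=lambda x,y:('top0',((x+.5)/5-.5+232,(y+.5)/5-.5+165))
S=lambda x,y:('side0',((x+.5)/4.4-.5+218,(y+.5)/4.4-.5+150))
def p(n,*o):
    X,e=tri(*o); print(n,(X*1000).round(1),(np.array(e)*1000).round(1))
p('front L back top',T(52,437),S(402,352)); p('front L face top',T(52,481),S(427,366))
p('front R back top',T(649,431),S(697,177)); p('front R face top',T(650,475),S(717,185))
p('nozzle',T(457,243),S(513,150))
p('drawer L out',T(131,95),S(262,256)); p('drawer R in',T(586,88),S(503,135))
z=lambda n,o,h:print(n,(atz(*o,h)*1000).round(1))
for a in [(52,437),(52,481),(649,431),(650,475)]: z('front z105',T(*a),.105)
for a in [(131,95),(157,95),(586,88),(613,85)]: z('drawer z80',T(*a),.08)
z('bottle body z90',T(457,247),.085)
for a in [(440,167),(513,172),(507,295),(432,292)]: z('tray',('top0',a),.016)
z('soap',('top0',(483,188)),.142)
c=cal('top0');print(ray('top0',(320,200)))
```

```text
front L back top [475.8 152.8 105.6] [1. 1.]
front L face top [456.8 152.1 106.4] [1. 1.]
front R back top [ 482.3 -105.8  104.1] [0.7 0.7]
front R face top [ 464.5 -105.3  106.2] [0.6 0.6]
nozzle [562.1 -21.3 124.3] [0.1 0.1]
drawer L out [630.  127.   80.5] [0.3 0.3]
drawer R in [632.7 -80.8  82.9] [3. 3.]
front z105 [476.4 153.6 105. ]
front z105 [457.4 153.1 105. ]
front z105 [ 482.9 -105.3  105. ]
front z105 [ 464.  -105.8  105. ]
drawer z80 [629.8 126.8  80. ]
drawer z80 [630. 115.  80.]
drawer z80 [635.3 -79.   80. ]
drawer z80 [636.9 -91.2  80. ]
bottle body z90 [562.6 -21.6  85. ]
tray [ 684.1 -305.4   16. ]
tray [ 674.5 -486.5   16. ]
tray [ 377.7 -463.8   16. ]
tray [ 384.4 -282.5   16. ]
soap [ 618.3 -358.8  142. ]
(array([ 0.51296423, -0.01453771,  0.98553205]), array([ 8.94059349e-02,  3.28811390e-05, -9.95995270e-01]))
```

```bash
python3 -m pendant '[[-1,0.83,-0.6,0,0,0,0.2],[-1,0.83,-0.6,0,0,0,0.2],[-1,0.83,-0.6,0,0,0,0.2],[-1,0.83,-0.6,0,0,0,0.2],[-1,0.83,-0.6,0,0,0,0.2],[-1,0.83,-0.6,0,0,0,0.2]]' 25
python3 - <<'E'
from h import *
print(rows([.5625,-.0215,.2]),r.read_state()['time'],r.read_state()['joint_positions'].round(2));print(R.from_quat(r.read_state()['eef_rot']).as_matrix().round(3))
E
```

```text
time: 0.85
ee_pos: [0.4205, -0.2873, 0.2366]
eef_rot: [1.0, 0.02, 0.0, -0.0]
ft_force: [-0.2, -1.3, 0.4]
width: 0.0867
grip_force: 0.0
[ 0.50850821 -0.86628245  0.12325105] 0.85 [ 0.73  0.09 -0.23  1.75  0.02  1.3  -1.04]
[[ 0.999  0.04   0.001]
 [ 0.04  -0.999  0.001]
 [ 0.001 -0.001 -1.   ]]
```

```bash
python3 -m pendant '[[-1,0.49,-0.85,0.1,0,0,0.016],[-1,0.49,-0.85,0.1,0,0,0.016],[-1,0.49,-0.85,0.1,0,0,0.016],[-1,0.49,-0.85,0.1,0,0,0.016],[-1,0.49,-0.85,0.1,0,0,0.016],[-1,0.49,-0.85,0.1,0,0,0.016],[-1,0.49,-0.85,0.1,0,0,0.016],[-1,0.49,-0.85,0.1,0,0,0.016]]' 25
python3 - <<'E'
from h import *
snap('wrist','w1')
print(r.read_state()['ee_pos'],rows([.5625,-.0215,.075]),r.read_state()['time'])
for P in [(.6298,.1268,.08),(.6369,-.0912,.08),(.562,-.0215,.124),(.4764,.1536,.105)]: print(proj('w1',P))
E
```

```text
time: 1.85
ee_pos: [0.5565, -0.0344, 0.2065]
eef_rot: [1.0, -0.002, -0.0, 0.0]
ft_force: [-0.2, -0.2, -0.0]
width: 0.087
grip_force: 0.0
[ 0.55656646 -0.0341873   0.2066625 ] [ 0.01957264 -0.04267101  0.43884745] 1.9
[[130.46241195 110.41726037]]
[[391.81320957  99.10161964]]
[[305.69066995 201.02569895]]
[[110.32303541 290.59807603]]
```

View pics/w1.png

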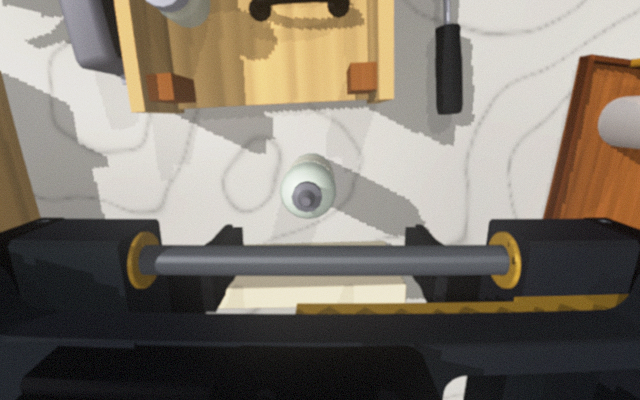

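The wrist view shows the nozzle at (306,197) and the drawer end corners at (131,110) and (394,100), all within 2–4 px of the predictions. I'll descend to grasp the bottle.

```bash
python3 -m pendant '[[-1,0.02,-0.043,0,0,0,0],[-1,0.02,-0.043,0.15,0,0,0],[-1,0.02,-0.043,0.3,0,0,0],[-1,0.02,-0.043,0.43,0,0,0],[-1,0.02,-0.043,0.435,0,0,0],[-0.5,0.02,-0.043,0.435,0,0,0],[1,0.02,-0.043,0.435,0,0,0],[1,0.02,-0.043,0.435,0,0,0]]' 20; python3 -m pendant '[[1,0,0,0,0,0,0],[1,0,0,0,0,0,0],[1,0,0,0,0,0,0],[1,0,0,0,0,0,0]]' 20
```

```text
time: 2.9
ee_pos: [0.5636, -0.0196, 0.0774]
eef_rot: [1.0, -0.001, 0.001, 0.0]
ft_force: [1.1, -0.3, -0.3]
width: 0.0647
grip_force: 0.0
time: 3.4
ee_pos: [0.5631, -0.0197, 0.0763]
eef_rot: [1.0, -0.001, 0.0, 0.0]
ft_force: [-1.1, -0.4, 3.9]
width: 0.0472
grip_force: 19.9
```

```bash
python3 -m pendant '[[1,0,0,-0.1,0,0,0],[1,0,0,-0.25,0,0,0],[1,0,0,-0.43,0,0,0],[1,0,0,-0.43,0,0,0],[1,0,0.15,-0.43,0,0,0],[1,-0.05,0.3,-0.43,0,0,0],[1,-0.1,0.45,-0.43,0,0,0],[1,-0.15,0.6,-0.43,0,0,0]]' 20
python3 - <<'E'
from h import *
print(rows([.470,-.380,.085]),r.read_state()['width'])
E
```

```text
time: 4.4
ee_pos: [0.5162, -0.2007, 0.2035]
eef_rot: [1.0, -0.001, -0.001, -0.0]
ft_force: [0.9, -0.5, -1.3]
width: 0.0474
grip_force: 19.9
[-0.15229945  0.59806774  0.39481645] 0.04735292370775056
```

```bash
python3 -m pendant '[[1,-0.04,0.15,0,0,0,0],[1,-0.08,0.3,0,0,0,0],[1,-0.12,0.45,0,0,0,0],[1,-0.155,0.595,0,0,0,0],[1,-0.155,0.595,0.1,0,0,0],[1,-0.155,0.595,0.25,0,0,0],[1,-0.155,0.595,0.25,0,0,0],[1,-0.155,0.595,0.25,0,0,0]]' 20
python3 - <<'E'
from h import *
print(rows([.470,-.380,.0805]),r.read_state()['width'])
E
```

```text
time: 5.4
ee_pos: [0.4712, -0.378, 0.131]
eef_rot: [1.0, -0.001, 0.0, 0.0]
ft_force: [0.4, 0.2, -1.2]
width: 0.0475
grip_force: 19.9
[-0.00398465  0.00652107  0.1683173 ] 0.04747363505735657
```

```bash
python3 -m pendant '[[1,0,0,0.08,0,0,0],[1,0,0,0.14,0,0,0],[1,0,0,0.16,0,0,0],[1,0,0,0.16,0,0,0],[1,0,0,0.165,0,0,0],[1,0,0,0.165,0,0,0]]' 20
```

```text
time: 6.15
ee_pos: [0.471, -0.3782, 0.0811]
eef_rot: [1.0, -0.001, 0.0, 0.0]
ft_force: [-0.3, 0.8, -1.1]
width: 0.0475
grip_force: 19.9
```

```bash
python3 -m pendant '[[1,0,0,0.004,0,0,0],[1,0,0,0.004,0,0,0],[1,0,0,0.004,0,0,0]]' 20
```

```text
time: 6.52
ee_pos: [0.4713, -0.3783, 0.0803]
eef_rot: [1.0, -0.001, 0.001, 0.0]
ft_force: [-0.2, 1.2, 5.9]
width: 0.0474
grip_force: 19.9
```

```bash
python3 -m pendant '[[0.2,0,0,-0.002,0,0,0],[-1,0,0,-0.002,0,0,0],[-1,0,0,-0.002,0,0,0],[-1,0,0,-0.05,0,0,0],[-1,0,0,-0.2,0,0,0],[-1,0,0,-0.4,0,0,0],[-1,0,0,-0.5,0,0,0],[-1,0,0,-0.5,0,0,0]]' 20
python3 - <<'E'
from h import *
s=r.read_state();print(s['joint_positions'].round(2),s['width'],rows([.470,.024,.23]),s['torque'])
E
```

```text
time: 7.52
ee_pos: [0.4719, -0.3787, 0.2334]
eef_rot: [1.0, -0.001, 0.002, 0.002]
ft_force: [-0.2, -0.3, 0.1]
width: 0.0867
grip_force: 0.0
[ 0.8   0.3  -0.24  1.52  0.07  1.33 -1.02] 0.08668086308285175 [-0.00860384 -1.34235837  0.00634426] [0.0097548  0.01193976 0.05793423]
```

```bash
python3 -m pendant '[[-1,0,-0.15,0,0,0,-0.08],[-1,0,-0.3,0,0,0,-0.16],[-1,0,-0.45,0,0,0,-0.24],[-1,0,-0.6,0,0,0,-0.32],[-1,0,-0.75,0,0,0,-0.4],[-1,0,-0.9,0,0,0,-0.48],[-1,0,-1,0,0,0,-0.56],[-1,0,-1,0,0,0,-0.64]]' 20
python3 - <<'E'
from h import *
s=r.read_state();print(s['joint_positions'].round(2),rows([.470,.024,.2]));M=R.from_quat(s['eef_rot']).as_matrix();print(M.round(3),np.degrees(np.arctan2(M[1,1],M[0,1])))
E
```

```text
time: 8.52
ee_pos: [0.4709, -0.0752, 0.2291]
eef_rot: [0.781, 0.624, -0.0, -0.0]
ft_force: [0.9, 0.5, -0.4]
width: 0.0868
grip_force: 0.0
[ 0.61  0.04 -0.56  1.82  0.02  1.28 -0.17] [ 0.32191287 -0.07577429  0.09719713]
[[ 0.22   0.975 -0.001]
 [ 0.975 -0.22   0.   ]
 [ 0.    -0.001 -1.   ]] -12.732685085442165
```

```bash
python3 -m pendant '[[-1,0.16,-0.04,0,0,0,-0.06],[-1,0.322,-0.077,0.05,0,0,-0.118],[-1,0.322,-0.077,0.1,0,0,-0.118],[-1,0.322,-0.077,0.1,0,0,-0.118],[-1,0.322,-0.077,0.1,0,0,-0.118]]' 20
python3 - <<'E'
from h import *
snap('top','top2')
s=r.read_state();print(s['time'],rows([.470,.024,.055]));M=R.from_quat(s['eef_rot']).as_matrix();print(np.degrees(np.arctan2(M[1,1],M[0,1])))
a=cv2.imread('pics/top2.png')[130:310,230:530];cv2.imwrite('pics/c3.png',cv2.resize(a,None,fx=2.66,fy=2.66,interpolation=2))
E
```

```text
time: 9.15
ee_pos: [0.471, 0.0202, 0.1995]
eef_rot: [0.703, 0.712, -0.0, 0.0]
ft_force: [-0.5, -0.3, 0.2]
width: 0.0869
grip_force: 0.0
9.2 [ 0.0125425  -0.00404288  0.48242844]
0.7376322864805304
```

View pics/c3.png

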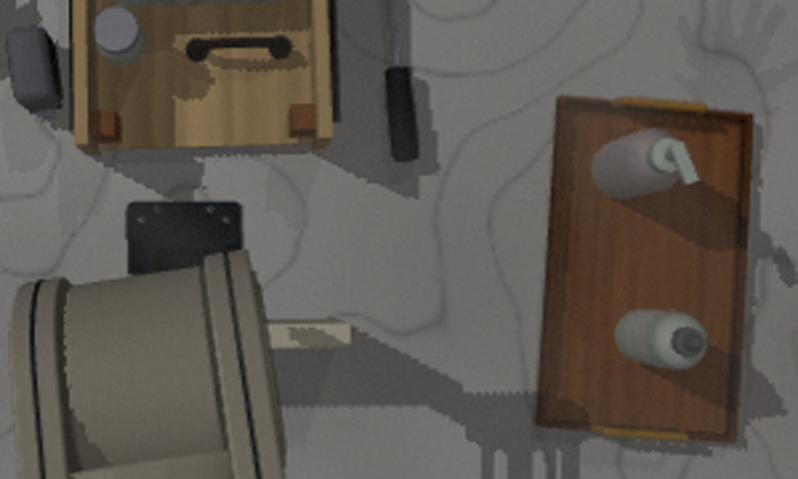

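The bottle stands upright in the near half of the tray (crop 645–690, 340), and the front has not moved. I'll go down and pinch it.

```bash
python3 -m pendant '[[-1,0.012,-0.003,0.15,0,0,-0.006],[-1,0.012,-0.003,0.3,0,0,-0.006],[-1,0.012,-0.003,0.42,0,0,-0.006],[-1,0.012,-0.003,0.48,0,0,-0.006],[-1,0.012,-0.003,0.48,0,0,-0.006],[-1,0.012,-0.003,0.48,0,0,-0.006],[0,0.012,-0.003,0.48,0,0,-0.006],[0.3,0.012,-0.003,0.48,0,0,-0.006]]' 25; python3 -m pendant '[[0.5,0,0,0,0,0,0],[1,0,0,0,0,0,0],[1,0,0,0,0,0,0],[1,0,0,0,0,0,0],[1,0,0,0,0,0,0]]' 25;  python3 - <<'E'
from h import *
s=r.read_state();print(s['time'],s['torque'].round(3));M=R.from_quat(s['eef_rot']).as_matrix();print(np.degrees(np.arctan2(M[1,1],M[0,1])))
E
```

```text
time: 10.2
ee_pos: [0.4705, 0.0249, 0.0561]
eef_rot: [0.697, 0.717, 0.0, 0.001]
ft_force: [-0.8, 0.0, -0.4]
width: 0.0744
grip_force: 0.0
time: 10.82
ee_pos: [0.47, 0.0249, 0.0553]
eef_rot: [0.697, 0.717, -0.0, 0.0]
ft_force: [0.2, -0.0, -0.8]
width: 0.0248
grip_force: 0.0
10.825 [ 0.    -0.074 -0.044]
1.5866769130679568
```

```bash
python3 -m pendant '[[1,0,0,0,0,0,0],[1,0,0,0,0,0,0],[1,0,0,0,0,0,0],[1,0,0,0,0,0,0]]' 40;  python3 - <<'E'
from h import *
s=r.read_state();print(s['time'],s['torque'].round(3));M=R.from_quat(s['eef_rot']).as_matrix();print(M.round(4),np.degrees(np.arctan2(M[1,1],M[0,1])))
E
```

```text
time: 11.32
ee_pos: [0.4701, 0.0249, 0.0553]
eef_rot: [0.697, 0.717, 0.0, 0.0]
ft_force: [1.1, 1.6, -1.5]
width: 0.02
grip_force: 40.0
11.325 [ 0.025 -0.285  0.123]
[[-2.780e-02  9.996e-01  2.000e-04]
 [ 9.996e-01  2.780e-02 -1.000e-04]
 [-1.000e-04  2.000e-04 -1.000e+00]] 1.5922470939110416
```

```bash
python3 -m pendant '[[1,0,0,-0.015,0,0,0],[1,0,0.02,-0.02,0,0,0],[1,-0.01,0.1,-0.02,0,0,-0.0023],[1,-0.02,0.2,-0.02,0,0,-0.0023],[1,-0.034,0.3,-0.02,0,0,-0.0023],[1,-0.034,0.4,-0.02,0,0,-0.0023],[1,-0.034,0.44,-0.02,0,0,-0.0023],[1,-0.034,0.44,-0.02,0,0,-0.0023]]' 40;  python3 - <<'E'
from h import *
for n in ['top','wrist','side']: snap(n,n+'3')
s=r.read_state();print(s['time'],s['ft_force'],s['torque'].round(3));M=R.from_quat(s['eef_rot']).as_matrix();print(np.degrees(np.arctan2(M[1,1],M[0,1])))
a=cv2.imread('pics/top3.png')[150:240,230:380];a=cv2.resize(a,None,fx=4,fy=4,interpolation=2)
b=cv2.imread('pics/wrist3.png');b=cv2.resize(b,(384,240))
c=cv2.imread('pics/side3.png')[140:260,210:370];c=cv2.resize(c,(320,240),interpolation=2)
cv2.imwrite('pics/m3.png',np.vstack([np.pad(a,((0,0),(0,104),(0,0))),np.hstack([b,c])]))
E
```

```text
time: 12.32
ee_pos: [0.6022, 0.0186, 0.0609]
eef_rot: [0.695, 0.719, -0.0, -0.0]
ft_force: [-0.4, 0.2, -3.1]
width: 0.0197
grip_force: 40.0
12.475 [-0.92082189 -0.25792949 -3.18041842] [ 0.074 -0.063  0.015]
1.8847004297703671
```

View pics/m3.png

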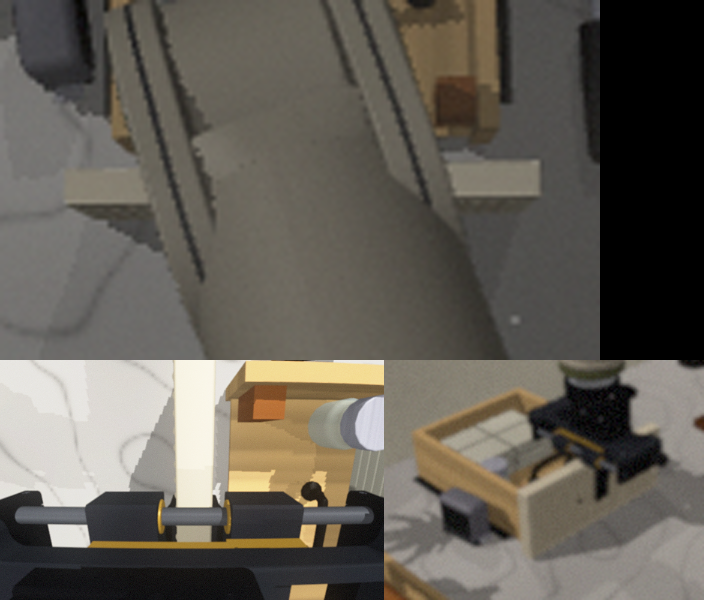

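Run:
```python
from h import *
T=lambda x,y:('top3',((x+.5)/4-.5+230,(y+.5)/4-.5+150))
for a in [(65,170),(65,205),(540,160),(540,197)]: print((atz(*T(*a),.1106)*1000).round(1))
Z=lambda x,y:((x+.5)/4-.5+230,(y+.5)/4-.5+150)
print(atz('top3',Z(499,120),.08)*1000)
print('pred front ends TCP .6022,.0186; wrist corners', proj('wrist3',[(.6298,.1268,.08),(.6122-.1326*0+.0,.1,.1106)]))
b=cv2.imread('pics/wrist3.png')[:110,270:420]; cv2.imwrite('pics/w3c.png',cv2.resize(b,None,fx=5,fy=5,interpolation=2))
```

```text
[606.8 147.8 110.6]
[587.6 147.2 110.6]
[ 615.3 -111.3  110.6]
[ 595.1 -111.3  110.6]
[641.35992279 -91.53829486  80.        ]
pred front ends TCP .6022,.0186; wrist corners [[413.82491475   1.98717987]
 [373.8903194   63.12765434]]
```

View pics/w3c.png

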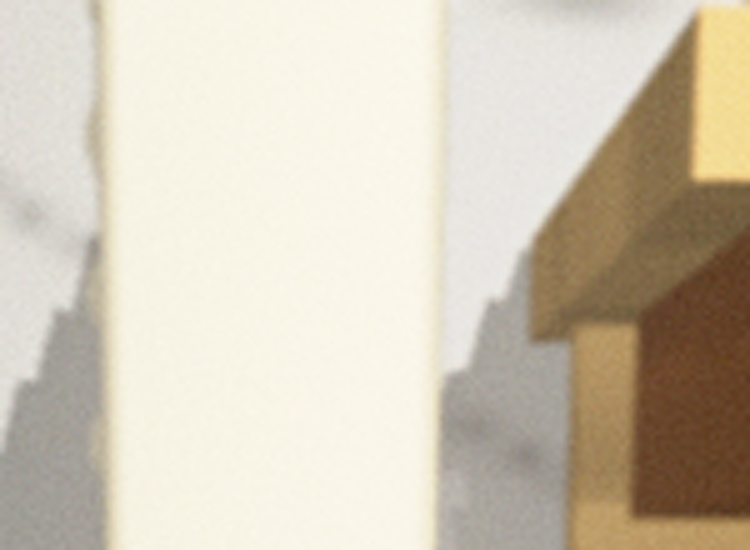

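```bash
python3 -m pendant '[[1,-0.0035,0.01,0,0,0,0],[1,-0.0035,0.025,0,0,0,0],[1,-0.0035,0.045,0.01,0,0,0],[1,-0.0035,0.045,0.0185,0,0,0],[1,-0.0035,0.045,0.0185,0,0,0],[1,-0.0035,0.045,0.0185,0,0,0]]' 40;  cat > st.py <<'E'
from h import *
s=r.read_state();M=R.from_quat(s['eef_rot']).as_matrix();print(s['time'],s['ee_pos'].round(4),'F',s['ft_force'].round(2),'T',s['torque'].round(3),'yaw',np.degrees(np.arctan2(M[1,1],M[0,1])).round(3))
E
python3 st.py
```

```text
time: 13.22
ee_pos: [0.6155, 0.0178, 0.0556]
eef_rot: [0.695, 0.719, -0.0, -0.0]
ft_force: [0.2, 0.5, -4.0]
width: 0.0201
grip_force: 40.0
13.225 [0.6155 0.0178 0.0556] F [ 0.19  0.49 -3.96] T [-0.056 -0.1    0.033] yaw 1.871
```

```bash
python3 -m pendant '[[1,0,0,0.001,0,0,0],[1,0,0,0.001,0,0,0]]' 40; python3 st.py;  python3 -m pendant '[[1,0,0.004,0,0,0,0],[1,0,0.008,0,0,0,0],[1,0,0.008,0,0,0,0]]' 40; python3 st.py
```

```text
time: 13.48
ee_pos: [0.6157, 0.0177, 0.0555]
eef_rot: [0.696, 0.719, -0.0, 0.0]
ft_force: [-0.0, -1.2, -3.9]
width: 0.0195
grip_force: 40.0
13.475 [0.6157 0.0177 0.0555] F [-0.01 -1.19 -3.92] T [-0.083 -0.081  0.009] yaw 1.863
time: 13.85
ee_pos: [0.6183, 0.0178, 0.0555]
eef_rot: [0.696, 0.719, 0.0, 0.0]
ft_force: [-0.5, -0.6, -4.4]
width: 0.0198
grip_force: 40.0
13.85 [0.6183 0.0178 0.0555] F [-0.47 -0.64 -4.4 ] T [-0.014 -0.062  0.028] yaw 1.863
```

```bash
python3 -m pendant '[[1,0,0.003,0.001,0,0,0],[1,0,0.003,0.001,0,0,0],[1,0,0.003,0.001,0,0,0]]' 40; python3 st.py;  python3 -m pendant '[[1,0,0.003,0.001,0,0,0],[1,0,0.003,0.001,0,0,0],[1,0,0.003,0.001,0,0,0]]' 40; python3 st.py
```

```text
time: 14.22
ee_pos: [0.6188, 0.0179, 0.0554]
eef_rot: [0.695, 0.719, -0.0, -0.0]
ft_force: [-5.9, -0.1, 3.9]
width: 0.0198
grip_force: 40.0
14.225 [0.6188 0.0179 0.0554] F [-5.87 -0.08  3.93] T [-0.068  1.209  0.006] yaw 1.869
time: 14.6
ee_pos: [0.6193, 0.0179, 0.0554]
eef_rot: [0.695, 0.719, -0.001, -0.0]
ft_force: [-8.7, -1.6, 9.3]
width: 0.0198
grip_force: 40.0
14.6 [0.6193 0.0179 0.0554] F [-8.74 -1.56  9.31] T [-0.072  2.29   0.015] yaw 1.869
```

```bash
python3 -m pendant '[[1,0,0,-0.0013,0,0,0],[1,0,0,-0.0013,0,0,0],[1,0,0,-0.0013,0,0,0]]' 40; python3 st.py;  python3 -m pendant '[[1,0,0.003,0,0,0,0],[1,0,0.003,0,0,0,0],[1,0,0.003,0,0,0,0]]' 40; python3 st.py
```

```text
time: 14.98
ee_pos: [0.6202, 0.018, 0.0554]
eef_rot: [0.695, 0.719, 0.0, 0.0]
ft_force: [-1.8, 0.3, 1.6]
width: 0.0197
grip_force: 40.0
14.975 [0.6202 0.018  0.0554] F [-1.85  0.29  1.58] T [-0.027  0.65   0.003] yaw 1.868
time: 15.35
ee_pos: [0.6203, 0.018, 0.0554]
eef_rot: [0.695, 0.719, -0.001, -0.0]
ft_force: [-6.2, -0.8, 6.0]
width: 0.0197
grip_force: 40.0
15.35 [0.6203 0.018  0.0554] F [-6.17 -0.78  5.98] T [-4.700e-02  1.777e+00 -1.000e-03] yaw 1.867
```

```bash
python3 -m pendant '[[1,0,0,-0.0015,0,0,0],[1,0,0,-0.0015,0,0,0],[1,0,0,-0.0015,0,0,0]]' 40; python3 st.py;  python3 -m pendant '[[1,0,0.003,0,0,0,0],[1,0,0.003,0,0,0,0],[1,0,0.003,0,0,0,0]]' 40; python3 st.py
```

```text
time: 15.72
ee_pos: [0.621, 0.0179, 0.0555]
eef_rot: [0.696, 0.718, 0.0, 0.0]
ft_force: [-0.7, 1.0, -4.2]
width: 0.0197
grip_force: 40.0
15.725 [0.621  0.0179 0.0555] F [-0.65  0.97 -4.23] T [-0.015 -0.061  0.004] yaw 1.86
time: 16.1
ee_pos: [0.6218, 0.018, 0.0557]
eef_rot: [0.695, 0.719, -0.0, 0.0]
ft_force: [-0.6, -0.1, -3.1]
width: 0.0196
grip_force: 40.0
16.1 [0.6218 0.018  0.0557] F [-0.62 -0.07 -3.08] T [-0.019 -0.077  0.006] yaw 1.867
```

```bash
for i in 1 2 3; do python3 -m pendant '[[1,0,0.003,0,0,0,0],[1,0,0.003,0,0,0,0]]' 40 >/dev/null; python3 st.py; done
```

```text
16.35 [0.6228 0.018  0.0558] F [ 0.83 -0.42 -3.6 ] T [ 0.008 -0.142 -0.005] yaw 1.862
16.6 [0.6233 0.018  0.0557] F [-1.52 -1.2  -2.19] T [0.029 0.331 0.269] yaw 1.878
16.85 [0.6239 0.018  0.0556] F [-5.97 -2.03  0.1 ] T [0.072 1.005 0.549] yaw 1.896
```

```bash
for i in 1 2 3; do python3 -m pendant '[[1,0,0,0,0,0,-0.0012],[1,0,0,0,0,0,-0.0012]]' 40 >/dev/null; python3 st.py; done
```

```text
17.1 [0.624  0.0179 0.0556] F [-5.09 -1.92  0.14] T [-0.001  0.968  0.5  ] yaw 2.027
17.35 [0.6241 0.018  0.0556] F [-4.74 -1.66 -0.34] T [-0.01   0.884  0.419] yaw 2.154
17.6 [0.6241 0.0179 0.0556] F [-4.63 -1.35 -0.31] T [-0.035  0.908  0.178] yaw 2.285
```

```bash
for i in 1 2; do python3 -m pendant '[[1,0,0,0,0,0,-0.0005],[1,0,0,0,0,0,-0.0005]]' 40 >/dev/null; python3 st.py; done; python3 -m pendant '[[1,0,0.002,0,0,0,0],[1,0,0.002,0,0,0,0]]' 40 >/dev/null; python3 st.py
```

```text
17.85 [0.6241 0.0179 0.0556] F [-4.98 -0.87 -0.94] T [0.01  0.913 0.121] yaw 2.332
18.1 [0.6241 0.018  0.0556] F [-4.93 -1.3  -1.34] T [-0.034  0.944  0.103] yaw 2.391
18.35 [0.6241 0.018  0.0556] F [-9.36 -0.31  2.06] T [-0.044  1.603  0.115] yaw 2.391
```

```bash
python3 -m pendant '[[1,0,0.0015,0,0,0,-0.0006],[1,0,0.0015,0,0,0,-0.0006],[1,0,0.0015,0,0,0,-0.0006]]' 40 >/dev/null; python3 st.py
python3 - <<'E'
from h import *
for n in ['top','side']: snap(n,n+'4')
a=cv2.imread('pics/top4.png')[155:220,235:370];a=cv2.resize(a,(675,325),interpolation=2)
c=cv2.imread('pics/side4.png')[150:265,220:370];c=cv2.resize(c,(358,274),interpolation=2)
d=cv2.imread('pics/top4.png')[155:310,420:530];d=cv2.resize(d,(194,274),interpolation=2)
cv2.imwrite('pics/m4.png',np.vstack([a,np.pad(np.hstack([c,d]),((0,0),(0,123),(0,0)))]))
E
python3 st.py
```

```text
18.725 [0.624  0.018  0.0556] F [-10.96  -1.05   3.97] T [-0.042  2.14   0.004] yaw 2.457
18.825 [0.6241 0.018  0.0556] F [-11.93  -2.     4.2 ] T [ 0.01   2.13  -0.025] yaw 2.455
```

View pics/m4.png

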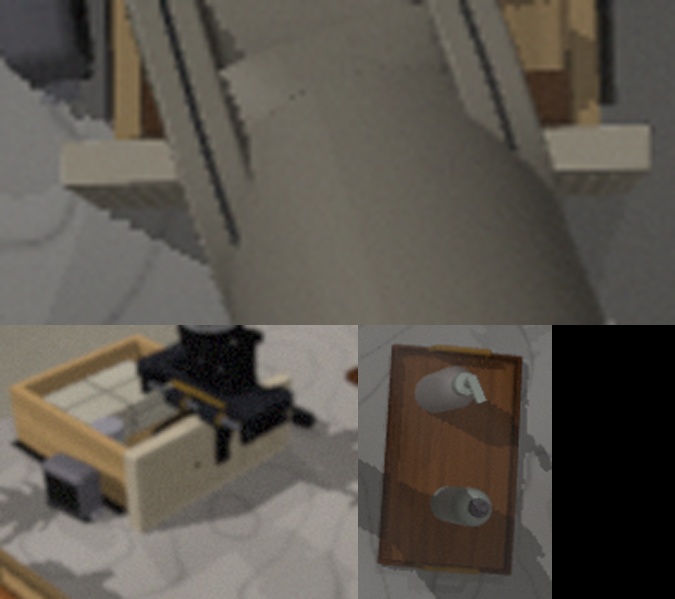

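Run:
```python
from h import *
Z=lambda x,y:((x+.5)/5-.5+235,(y+.5)/5-.5+155)
P=[atz('top4',Z(*a),h)*1000 for a,h in [((62,141),.105),((650,126),.105),((114,120),.08),((599,104),.08)]]
for p in P: print(p.round(1))
u=np.array([-np.sin(.0428),np.cos(.0428)])
s=[p[:2]@u for p in P];print('overhang L,R',s[0]-s[2],s[3]-s[1], 'len',s[0]-s[1],s[2]-s[3])
a=np.array([.6298,.1268])*1000;b=np.array([.6369,-.0912])*1000
print('vs earlier drawer',s[0]-a@u,b@u-s[1])
```

```text
[628.1 146.9 105. ]
[ 637.7 -111.9  105. ]
[641.3 128.   80. ]
[651.  -91.6  80. ]
overhang L,R 19.42137467836855 19.7022026427383 len 258.9443856560363 219.82080833492944
vs earlier drawer 20.170527381916386 20.669711123697084
```

```bash
for i in 1 2; do python3 -m pendant '[[1,0,0,0,0,0,0],[1,0,0,0,0,0,0],[1,0,0,0,0,0,0],[1,0,0,0,0,0,0]]' 40 >/dev/null; python3 st.py; done
```

```text
19.325 [0.6241 0.018  0.0556] F [-10.36  -1.53   4.01] T [-4.200e-02  2.114e+00  2.000e-03] yaw 2.453
19.825 [0.624  0.018  0.0556] F [-11.73  -1.5    3.58] T [-0.066  2.133 -0.045] yaw 2.457
```

```bash
python3 -m pendant '[[1,0,0.0005,0,0,0,0],[1,0,0.0005,0,0,0,0],[1,0,0.0005,0,0,0,0],[1,0,0.0005,0,0,0,0]]' 40 >/dev/null; python3 st.py; python3 -c "
from bench import r
print(r.close_job())"
```

```text
20.325 [0.6241 0.0179 0.0556] F [-12.56  -1.63   5.36] T [-0.051  2.291  0.029] yaw 2.455
the job is handed in; nothing more can be done
None
```

I stood the glue bottle upright on the near part of the tray, and the arm is still holding the drawer front against both side ends at about 12.5 N, with overhangs measured at 19.4 mm left and 19.7 mm right; the job was handed in at 20.3 s.

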